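# Set the running clearance of the engine cylinder clamp

### The arm

A 6-joint arm with a two-finger parallel gripper is mounted at the origin on the work surface. World frame = base frame: x ahead of the robot, y to its left, z up, the work surface at z = 0. Lengths are in m, angles in rad, forces in N, time in s.
With the tool pointing down it reaches from about 0.3 to 0.875 m from the base axis. Payload 6.4 kg.
Tool frame: the origin (TCP) lies at the centre of the arm's flange, where the gripper is bolted on; the fingertips stand 173 mm ahead of it and the grasp point (between the pads) lies 155 mm ahead of it; z points along the fingers, y is the line along which they close (so a half turn about z gives the same grasp; the last joint's range is limited). The gripper opens to 85 mm and grips with 20 to 120 N. Pads are 22 mm wide; open, the fingers measure 114 mm over their backs; the gripper's body (76 mm by 85 mm) begins 54 mm behind the grasp point. The pads swing forward as they close: fully open they stand 13 mm farther back than shut.
Start: joints at [-1.481, 0.181, 1.607, -0, 1.354, -0.206], TCP at [0.168, -0.55, 0.405] pointing down, gripper open.
Joint ranges: [-2.99, 2.99], [-0.89, 2.07], [0.3, 2.58], [-1.14, 4.28], [0, 2.63], [-3.12, 3.12]. Speed limits (rad/s): [2.57, 2.57, 3.01, 3.14, 3.14, 3.14].

### API

Orientations are given as a unit quaternion [w, x, y, z].
In Python, from bench import get_obs, camera, get_calibration, hand_in gives the robot as it stands. The module is installed in compiled form; this text tells all that it offers.
- The arm moves only by the tool drive_tool, never from a script. Its argument "increments" is a list of rows, each a list of 2 entries, a list of its own where there are three numbers: the shift along the tool's x, y, z normalised to -1 to 1, where 1 is 250 mm, then the turn about the tool's z normalised to -1 to 1, where 1 is 90 degrees. A call has exactly 8 rows; each row is the pose to reach, as a shift and turn from the pose commanded when the call began, along the tool's axes at that moment; what a row does not reach only later rows make up. A row lasts 1/8 s, in which the tool goes at most 62.5 mm and 10.7 degrees, less where a joint would pass 70% of its speed; a pose out of reach is approached as far as the arm can. A call with a number of a shift or a turn outside -1 to 1 is refused whole. A call with a gripper value outside its range is refused whole. "claw" is the closure, from 0 (fully open) to 1 (shut), set as the call begins (left out, the last holds). The fingers move at their own pace and stop on an object; the grip force is fixed at half the most. Time passes only in rows, so rows that repeat a pose let the fingers close, or fill a call up. It gives the time, the measured TCP pose, the force and the opening at its end, in the units of the state.
- get_obs(): the state, without advancing time (a new reading comes with each control period).
- camera(name): name is "side" or "top"; returns the picture (400x640x3 uint8, blue, green, red); there is no depth.
- get_calibration(name): a dict with "K" (3x3 intrinsics, pixels), "origin" and "orientation" of the camera in the world. Camera axes: x right, y down, z forward; pixel columns grow to the right and rows downward; lengths in m; the calibration is good to about 2 mm. A picture is of the moment at which its call begins. get_calibration takes no time and is no camera call.
- hand_in(): hands the job in, once; it reports no verdict.
The state is a dict: "time_s": time; "q": joint angles; "dq": joint speeds; "joint_efforts": joint torques, N m; "eef_pos": TCP position; "eef_rot": TCP orientation; "wrist_force": force on the tool from outside, world axes, zero at the start; "torque": the same for the moment, N m; "opening": opening from 0.0 (shut) to 1.0 (fully open).
Only numpy, scipy, OpenCV 4.12 (cv2) and the standard library are available. Lean on these libraries where they do the work, as an engineer would, in place of code of your own. Each camera call takes 0.05 s, during which the arm holds its last target. There are 200 camera calls.

### The job

Two bench clamps stand on the lab table, one holding the brass engine cylinder with cooling fins and the other a plain brass cylinder. Turn the thumbscrew of the clamp that holds the finned cylinder clockwise until it seats, then back it off a quarter turn and finish while holding the thumbscrew there in the gripper, so that a colleague can set the lock nut. Leave the other clamp's screw, both cylinders and everything else on the table where they are.

Things in the scene. Friction and masses are not known exactly. Their poses are not given: they have to be found in the camera images.
- clamp_a: One of two identical grey bench clamps, always on the robot's left (+y) side, fixed. Base 120 x 70 x 12 mm; column 24 x 32 mm at x = -60 mm; from it an arm 26 mm wide, top 105 mm above the table, carries a vertical thumbscrew. On its steel seat, 15 mm above the table, a cylinder stands under the screw. Origin: on the table, on the screw's axis; z up.
- screw_a (a joint): Turn of clamp_a's thumbscrew, rad; grows clockwise seen from above (tightening). Hard stop at 3.0 = seated: its pad bears on the cylinder's top. Lower is looser (stop at 0). A quarter turn back from the seat reads 1.43. Starts loose, 0.6 to 2.0. Friction about 0.06 N m; stays where it is left. Sinks 4 mm per turn (0.64 mm per rad).
- screw_a_grip (a point): On the axis of clamp_a's thumbscrew, at pinching height: 144 mm above the table when seated, 2 mm more at most. Its steel wing is an upright bar 46 mm long (this point's x), 12 thick (its y), 32 high, from 21 mm below to 11 mm above this point; under it a hub 24 mm across, 10 high. Pinch the thickness from above, fingers closing along y. Turns with the screw; z up.
- screw_a_tip (a point): End of the wing of that thumbscrew, 23 mm from the axis, same height as screw_a_grip; turns with the screw.
- clamp_b: One of two identical grey bench clamps, always on the robot's right (-y) side, fixed. Base 120 x 70 x 12 mm; column 24 x 32 mm at x = -60 mm; from it an arm 26 mm wide, top 105 mm above the table, carries a vertical thumbscrew. On its steel seat, 15 mm above the table, a cylinder stands under the screw. Origin: on the table, on the screw's axis; z up.
- screw_b (a joint): Turn of clamp_b's thumbscrew, rad; grows clockwise seen from above (tightening). Hard stop at 3.0 = seated: its pad bears on the cylinder's top. Lower is looser (stop at 0). A quarter turn back from the seat reads 1.43. Starts loose, 0.6 to 2.0. Friction about 0.06 N m; stays where it is left. Sinks 4 mm per turn (0.64 mm per rad).
- screw_b_grip (a point): On the axis of clamp_b's thumbscrew, at pinching height: 144 mm above the table when seated, 2 mm more at most. Its steel wing is an upright bar 46 mm long (this point's x), 12 thick (its y), 32 high, from 21 mm below to 11 mm above this point; under it a hub 24 mm across, 10 high. Pinch the thickness from above, fingers closing along y. Turns with the screw; z up.
- screw_b_tip (a point): End of the wing of that thumbscrew, 23 mm from the axis, same height as screw_b_grip; turns with the screw.
- finned: Brass engine cylinder with five cooling fins, 45 mm tall, fins 46 mm across, core 30 mm, loose, standing upright in one of the two clamps (which one changes from run to run). Origin: centre of its underside.
- plain: Plain smooth brass cylinder without fins, 45 mm tall, 30 mm across, loose, standing upright in the other clamp. Origin: centre of its underside.
- tape: Roll of black tape lying flat between the clamps, 92 mm across, 26 mm high. Bystander, leave alone. Origin: centre of its underside.
- tin: Small round aluminium tin between the clamps, 38 mm across, 16 mm high. Bystander, leave alone. Origin: centre of its underside.
- driver: Screwdriver, 190 mm long, lying at the right. Bystander, leave alone. Origin: centre of its underside.
- can: Drinks can, 66 mm across, 115 mm tall, at the left. Bystander, leave alone. Origin: centre of its underside.
- oiler: Amber bottle with red cap, 48 mm across, 130 mm tall, between the clamps, nearest the robot. Bystander, leave alone. Origin: centre of its underside.
- strip: Thin wooden strip 240 x 30 x 9 mm lying at the far side. Bystander, leave alone. Origin: centre of its underside.
- board: Small green circuit board 70 x 45 mm, lying at the left. Bystander, leave alone. Origin: centre of its underside.
There are look-alikes about, which are no part of the job. What is shaped like the clamp_b but orange or purple is not meant. Leave any red or white look-alike of the plain alone.

How it is judged:
By the outcome, as a careful person would: the job done as asked, in the order asked, and still so for the second after the job is handed in, while the arm keeps its last pose, push and grip.
It also fails if it takes over 53 s, if anything falls off the work surface, if the arm or the gripper's body presses on something with over 40 N, if the wrist force passes 120 N, or if a joint passes its speed limit or range.

## Working session

There is one attempt and no reset: what is moved stays moved. The work goes in short steps, Python scripts to look and compute and a tool call to move; the robot and the scene stay as the last step left them, time stands still between calls to the robot, and variables do not carry over. Pictures are saved under pics/ and viewed, on a budget of 10 in all, crops included, one or two more only if the job needs it, and the job is handed in when it is done.

Besides the shell and the picture viewer there is one more tool, called as name(argument=value, ...), one argument or row to a line, values as JSON. drive_tool: Moves the arm, as the interface text tells. Its arguments: {"type":"object","properties":{"increments":{"type":"array","items":{"type":"array"}},"claw":{"type":"number"}},"required":["increments"]}

```bash
mkdir -p pics; python3 - <<'E'
from bench import *
import cv2
for n in("top","side"):
    cv2.imwrite(f"pics/{n}0.png",camera(n)); c=get_calibration(n); print(n,c)
o=get_obs(); print(o["eef_pos"],o["eef_rot"],o["opening"],o["time_s"])
E
```

```text
top {'K': array([[367.31247363,   0.        , 316.40488295],
       [  0.        , 367.31247363, 201.52081255],
       [  0.        ,   0.        ,   1.        ]]), 'origin': array([ 0.50307578, -0.01415315,  1.12764066]), 'orientation': array([-0.04232071,  0.71003774, -0.7026243 ,  0.01935094])}
side {'K': array([[424.44652508,   0.        , 321.03366083],
       [  0.        , 424.44652508, 201.93889988],
       [  0.        ,   0.        ,   1.        ]]), 'origin': array([0.20594181, 0.87814447, 0.77794962]), 'orientation': array([ 0.09799424, -0.16841556,  0.86732739, -0.45801368])}
[ 0.16762067 -0.54979028  0.40389475] [-7.80524101e-04  9.89080558e-01  1.47373802e-01  4.80537921e-05] 1.00358535489683 0.1
```

View pics/top0.png

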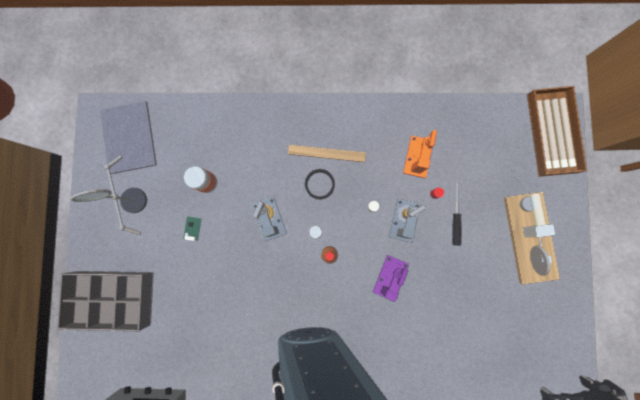

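View pics/side0.png

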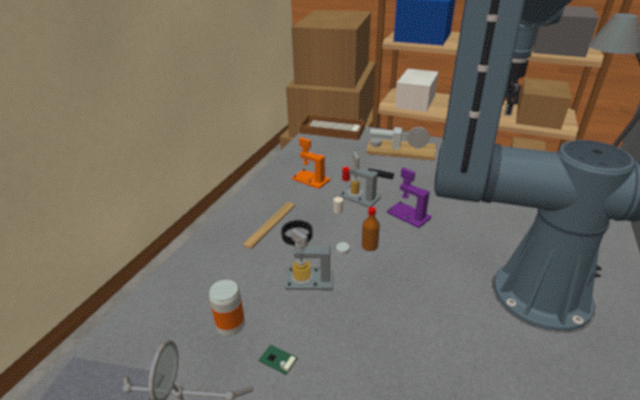

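The grey candidates are clamp_a at top (268,218) / side (308,268), and clamp_b at top (405,218) / side (360,188). The orange one (420,155) and the purple one (391,278) are decoys. I'll enlarge both grey clamps in one composite to see which holds the fins.

```bash
python3 - <<'E'
import cv2,numpy as np
t=cv2.imread("pics/top0.png");s=cv2.imread("pics/side0.png")
f=lambda i,x,y,w,h:cv2.resize(i[y:y+h,x:x+w],(400,300),interpolation=cv2.INTER_CUBIC)
cv2.imwrite("pics/c0.png",np.vstack([np.hstack([f(t,236,188,64,48+9),f(t,372,188,64,57)]),np.hstack([f(s,270,225,80,66),f(s,328,145,64,66)])]))
E
```

```text
(no output)
```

View pics/c0.png

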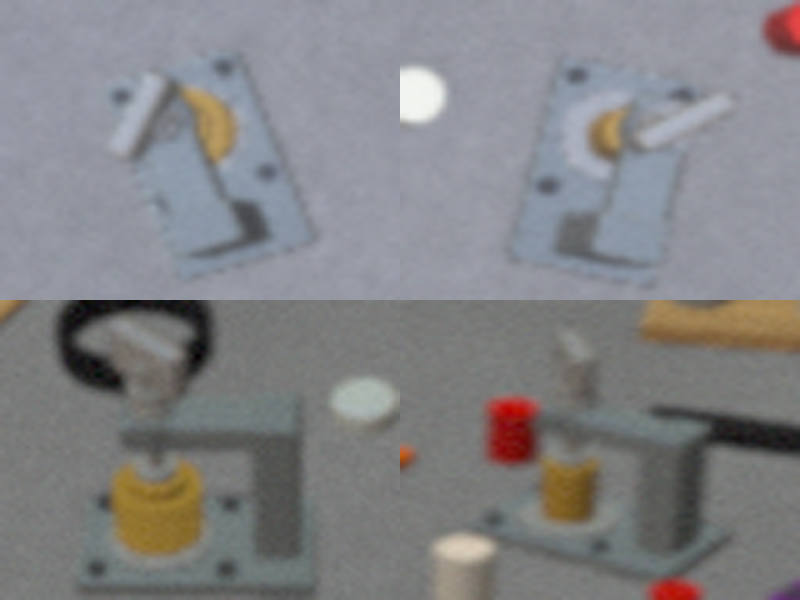

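Clamp_a holds the wide brass cylinder, which has fins and a stepped top and is about 46 mm across. Clamp_b holds the narrow plain one, so the target is screw_a. Its wing in the top view is near (259,210). Now I'll measure its axis and direction.

```bash
cat > h.py <<'E'
import cv2,numpy as np
from bench import *
from scipy.spatial.transform import Rotation as R
def rot(q): return R.from_quat([q[1],q[2],q[3],q[0]])
def ray(n,p):
    c=get_calibration(n); d=np.linalg.inv(c["K"])@[p[0],p[1],1.]
    return c["origin"],rot(c["orientation"]).apply(d)
def plane(n,p,z):
    o,d=ray(n,p); return o+d*(z-o[2])/d[2]
def proj(n,X):
    c=get_calibration(n); v=c["K"]@rot(c["orientation"]).inv().apply(np.array(X)-c["origin"]); return v[:2]/v[2]
E
python3 - <<'E'
from h import *
x0,y0,w,h,S=240,190,40,40,8
t=cv2.imread("pics/top0.png")
c=cv2.resize(t[y0:y0+h,x0:x0+w],None,fx=S,fy=S,interpolation=cv2.INTER_CUBIC)
hsv=cv2.cvtColor(c,cv2.COLOR_BGR2HSV)
for th in (182,188,195):
    m=((hsv[...,2]>th)&(hsv[...,1]<50)).astype(np.uint8)
    cs=cv2.findContours(m,cv2.RETR_EXTERNAL,cv2.CHAIN_APPROX_NONE)[0]
    k=max(cs,key=cv2.contourArea); b=cv2.boxPoints(cv2.minAreaRect(k))
    P=np.array([plane("top",((p+.5)/S-.5)+[x0,y0],.156) for p in b])[:,:2]
    e=[P[1]-P[0],P[2]-P[1]]; L=[np.linalg.norm(a) for a in e]; l=e[int(np.argmax(L))]
    print(th,cv2.contourArea(k)/64,P.mean(0).round(4),np.round(L,4),np.degrees(np.arctan2(l[1],l[0]))%180)
# base corners from blob of clamp
o=get_obs();print(rot(o["eef_rot"]).as_matrix().round(3))
# side projection check
print(proj("side",[*P.mean(0),.156]))
cv2.drawContours(c,[k],-1,(0,0,255),1)
s=cv2.imread("pics/side0.png")[220:292,270:342]
s=cv2.resize(s,(320,320),interpolation=cv2.INTER_CUBIC)
p=(proj("side",[*P.mean(0),.156])-[270,220])*320/72
cv2.circle(s,tuple(int(v) for v in p),3,(0,0,255),-1)
cv2.imwrite("pics/m.png",np.hstack([c,s]))
E
```

```text
182 30.140625 [0.5665 0.1759] [0.0392 0.007 ] 158.09190766539894
188 19.4140625 [0.5666 0.1757] [0.0377 0.0056] 158.54240702983594
195 0.3984375 [0.5817 0.1699] [0.0014 0.0026] 46.04819427326413
[[ 0.957  0.292 -0.   ]
 [ 0.292 -0.957  0.002]
 [ 0.    -0.002 -1.   ]]
[292.9055346  230.39332171]
```

View pics/m.png

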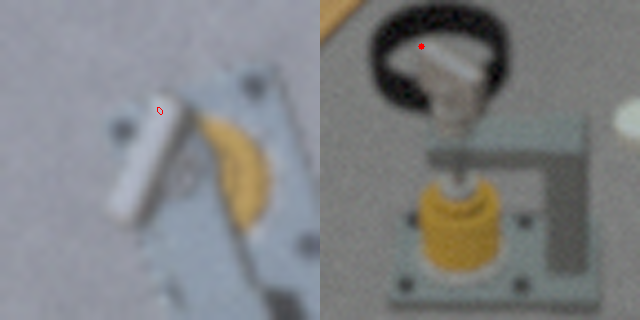

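The left panel shows the wing's bright top face from (165,95) to (120,225). In the right panel the red dot is a bad threshold outlier. In the side view the wing top spans (420,45) to (485,75) in the panel, so its centre is near pixel (300,233). I'll cross-check that by triangulation and plan the approach.

```bash
python3 - <<'E'
from h import *
C=np.array([.5665,.1759])
print("side proj",proj("side",[*C,.156]))
for e in(-1,1):
    a=np.radians(158.3); print(proj("side",[*(C+e*.023*np.array([np.cos(a),np.sin(a)])),.156]))
# triangulate
o1,d1=ray("top",(258.2,210.2));o2,d2=ray("side",(299.7,233.5))
d1/=np.linalg.norm(d1);d2/=np.linalg.norm(d2)
s=np.linalg.lstsq(np.c_[d1,-d2],o2-o1,rcond=None)[0]
print(o1+s[0]*d1,o2+s[1]*d2)
# seat/cylinder + base check: base centroid from top mask at z~.012 : hole/brass skip
o=get_obs();Rm=rot(o["eef_rot"]);y=Rm.apply([1,0,0]);yaw=np.degrees(np.arctan2(y[1],y[0]));print("tool x yaw",yaw, "q",o["q"])
print("tool shift/250:",Rm.inv().apply(np.array([*C,.35])-o["eef_pos"])/.25)
E
```

```text
side proj [297.6152567  233.29002963]
[291.01924586 229.20149407]
[304.39038062 237.48958838]
[0.56340324 0.17317613 0.15436624] [0.56257783 0.17285813 0.15425387]
tool x yaw 16.94952111663482 q [-1.48128119e+00  1.81448215e-01  1.60788671e+00  4.95036852e-06
  1.35382172e+00 -2.06311135e-01]
tool shift/250: [ 2.3723802  -2.31119754  0.21988635]
```

drive_tool(
  increments=[
    [[0.1,-0.1,0],0],
    [[0.2,-0.2,0],0],
    [[0.3,-0.29,0],0],
    [[0.4,-0.39,0],0],
    [[0.5,-0.49,0],0],
    [[0.6,-0.58,0],0],
    [[0.7,-0.68,0],0],
    [[0.8,-0.78,0],0],
  ],
  claw=0,
)

```text
time_s: 1.1
eef_pos: [0.3024, -0.304, 0.4044]
eef_rot: [-0.0, 0.989, 0.147, -0.0]
wrist_force: [0.8, -0.8, -0.1]
opening: 1.0
```

drive_tool(
  increments=[
    [[0.1,-0.1,0],0],
    [[0.2,-0.2,0],0],
    [[0.3,-0.29,0],0],
    [[0.4,-0.39,0],0],
    [[0.5,-0.49,0],0],
    [[0.6,-0.58,0],0],
    [[0.7,-0.68,0],0],
    [[0.8,-0.78,0],0],
  ],
)

```text
time_s: 2.1
eef_pos: [0.4368, -0.0592, 0.4044]
eef_rot: [-0.0, 0.989, 0.147, -0.0]
wrist_force: [-0.0, 0.5, -0.3]
opening: 1.002
```

drive_tool(
  increments=[
    [[0.1,-0.1,0],-0.11],
    [[0.2,-0.2,0],-0.22],
    [[0.3,-0.29,0],-0.33],
    [[0.4,-0.39,0],-0.44],
    [[0.5,-0.49,0],-0.55],
    [[0.6,-0.58,0],-0.66],
    [[0.7,-0.68,0],-0.77],
    [[0.76,-0.74,0.1],-0.88],
  ],
)

```text
time_s: 3.1
eef_pos: [0.5655, 0.1735, 0.3811]
eef_rot: [0.001, 0.666, 0.746, 0.002]
wrist_force: [-0.2, -0.2, -0.3]
opening: 1.005
```

```bash
cat >> h.py <<'E'
def plan(C,z,yaw):
    o=get_obs();Rm=rot(o["eef_rot"]);v=Rm.apply([1,0,0]);y=np.degrees(np.arctan2(v[1],v[0]))
    print("t",o["time_s"],"pos",o["eef_pos"].round(4),"yaw",y.round(2),"q6",np.degrees(o["q"][5]).round(1),"F",np.round(o["wrist_force"],1),"T",np.round(o["torque"],2),"open",o["opening"])
    print("shift",(Rm.inv().apply(np.array([*C,z])-o["eef_pos"])/.25).round(4),"turn",((y-yaw+180)%360-180)/90)
E
python3 -c "
from h import *
plan([.565,.1745],.36,158.3)"
```

```text
t 3.1 pos [0.5655 0.1735 0.3811] yaw 96.53 q6 -1.0 F [-0.2 -0.2 -0.3] T [-0.01 -0.   -0.01] open 1.005457200360991
shift [ 0.0041 -0.002   0.0843] turn -0.6862777955423395
```

drive_tool(
  increments=[
    [[0,0,0.02],-0.11],
    [[0,0,0.03],-0.22],
    [[0,0,0.04],-0.33],
    [[0,0,0.05],-0.44],
    [[0,0,0.06],-0.55],
    [[0.002,0,0.07],-0.66],
    [[0.004,-0.002,0.08],-0.69],
    [[0.004,-0.002,0.08],-0.69],
  ],
)

```text
time_s: 4.1
eef_pos: [0.5635, 0.1729, 0.359]
eef_rot: [-0.001, 0.189, 0.982, -0.0]
wrist_force: [-0.0, 0.8, 0.6]
opening: 1.001
```

```bash
python3 - <<'E'
from h import *
plan([.565,.1745],.30,158.3)
s=camera("side");cv2.imwrite("pics/s1f.png",s)
t=camera("top");cv2.imwrite("pics/t1f.png",t)
print(proj("side",[.565,.1745,.156]))
a=cv2.resize(s[170:270,250:350],(600,600),interpolation=cv2.INTER_CUBIC)
cv2.imwrite("pics/s1.png",a)
E
```

```text
t 4.1 pos [0.5635 0.1729 0.359 ] yaw 158.22 q6 -62.7 F [-0.   0.8  0.6] T [-0.01  0.08  0.01] open 1.0005651409542684
shift [-0.0034  0.0083  0.2359] turn -0.0008986867154406911
[298.44301377 233.08975806]
```

View pics/s1.png

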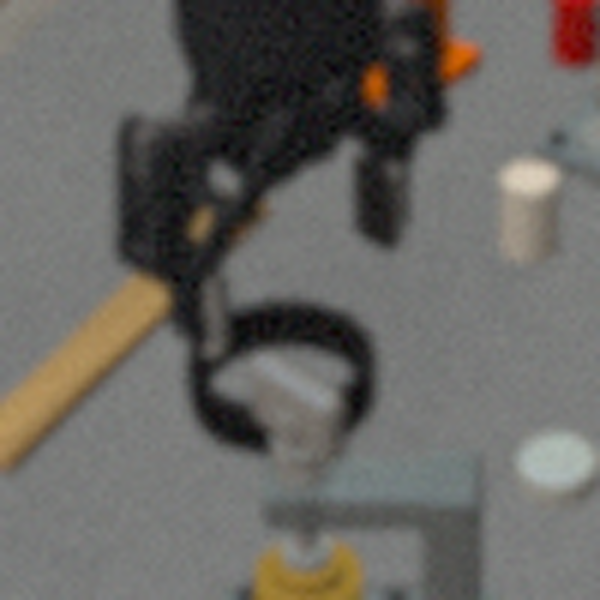

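The wing ridge centre is at crop (295,382), which is pixel (299.2,233.7). That is within 1 px of the prediction, and the fingers straddle it across its thickness. Descending and closing.

drive_tool(
  increments=[
    [[0,0,0.04],0],
    [[0,0.002,0.08],0],
    [[-0.001,0.003,0.12],0],
    [[-0.002,0.005,0.15],0],
    [[-0.002,0.005,0.18],0],
    [[-0.002,0.005,0.21],0],
    [[-0.002,0.005,0.228],0],
    [[-0.002,0.005,0.228],0],
  ],
)

```text
time_s: 5.2
eef_pos: [0.5646, 0.1739, 0.3023]
eef_rot: [-0.0, 0.189, 0.982, -0.0]
wrist_force: [-0.8, 0.4, 0.0]
opening: 1.005
```

```bash
python3 - <<'E'
from h import *
plan([.5645,.1742],.302,158.3)
s=camera("side")
cv2.imwrite("pics/s2.png",cv2.resize(s[170:270,250:350],(600,600),interpolation=cv2.INTER_CUBIC))
E
```

```text
t 5.2 pos [0.5646 0.1739 0.3023] yaw 158.25 q6 -62.6 F [-0.8  0.4  0. ] T [0.02 0.   0.01] open 1.0046123705055756
shift [0.0008 0.001  0.0012] turn -0.0005853778541506927
```

View pics/s2.png

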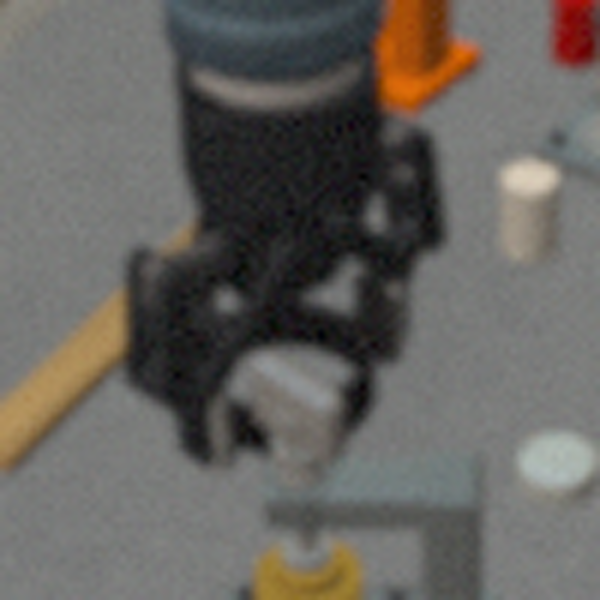

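The open fingers stand either side of the wing at crop (290,390). Closing.

drive_tool(
  increments=[
    [[0,0,0],0],
    [[0,0,0],0],
    [[0,0,0],0],
    [[0,0,0],0],
    [[0,0,0],0],
    [[0,0,0],0],
    [[0,0,0],0],
    [[0,0,0],0],
  ],
  claw=1,
)

```text
time_s: 6.25
eef_pos: [0.5646, 0.1732, 0.303]
eef_rot: [-0.0, 0.189, 0.982, -0.001]
wrist_force: [-2.2, -4.4, 3.6]
opening: 0.129
```

```bash
python3 -c "
from h import *
plan([.5645,.1742],.302,158.3);print(get_obs()['joint_efforts'])"
```

```text
t 6.25 pos [0.5646 0.1732 0.303 ] yaw 158.24 q6 -62.6 F [-2.2 -4.4  3.6] T [-0.77  0.5  -0.05] open 0.12894996271908135
shift [0.0018 0.0035 0.004 ] turn -0.0006868302082283309
[  2.06469901 -46.70402884 -32.14877844   1.16825402  -1.02083858
  -0.05120311]
```

drive_tool(
  increments=[
    [[0,-0.003,0],0.05],
    [[0,-0.005,0],0.1],
    [[0,-0.005,0],0.16],
    [[0,-0.005,0],0.22],
    [[0,-0.005,0],0.29],
    [[0,-0.005,0],0.36],
    [[0,-0.005,0],0.43],
    [[0,-0.005,0],0.5],
  ],
)

```text
time_s: 7.25
eef_pos: [0.5645, 0.1729, 0.3026]
eef_rot: [0.0, 0.552, 0.834, 0.001]
wrist_force: [2.5, 0.7, -2.8]
opening: 0.126
```

```bash
python3 -c "
from h import *
plan([.5645,.1742],.302,158.3);print(get_obs()['joint_efforts'])"
```

```text
t 7.25 pos [0.5645 0.1729 0.3026] yaw 113.04 q6 -17.5 F [ 2.5  0.7 -2.8] T [ 0.18 -0.49  0.06] open 0.12606698476734182
shift [0.0048 0.0019 0.0025] turn -0.5028433568175924
[ -0.15473918 -49.22479033 -31.53337598  -0.17815573   0.83639922
  -1.09480899]
```

drive_tool(
  increments=[
    [[0,0,0],0.03],
    [[0,0,0],0.06],
    [[0,0,0],0.09],
    [[0,0,0],0.12],
    [[0,0,0],0.15],
    [[0,0,0],0.18],
    [[0,0,0],0.2],
    [[0,0,0],0.2],
  ],
)

```text
time_s: 8.25
eef_pos: [0.5646, 0.1729, 0.3025]
eef_rot: [0.0, 0.674, 0.739, 0.001]
wrist_force: [6.0, 2.4, -6.4]
opening: 0.13
```

```bash
python3 -c "
from h import *
plan([.5645,.1742],.302,158.3)"
```

```text
t 8.25 pos [0.5646 0.1729 0.3025] yaw 95.24 q6 0.3 F [ 6.   2.4 -6.4] T [ 0.33 -1.16 -0.11] open 0.12980991645291795
shift [ 0.0053 -0.      0.0019] turn -0.7006958826916434
```

drive_tool(
  increments=[
    [[0,0.002,0.002],0.03],
    [[0,0.003,0.003],0.06],
    [[0,0.003,0.003],0.09],
    [[0,0.003,0.003],0.12],
    [[0,0.003,0.003],0.15],
    [[0,0.003,0.003],0.18],
    [[0,0.003,0.003],0.2],
    [[0,0.003,0.003],0.2],
  ],
)

```text
time_s: 9.25
eef_pos: [0.5652, 0.1729, 0.3022]
eef_rot: [0.0, 0.781, 0.624, 0.0]
wrist_force: [3.8, 1.6, -1.7]
opening: 0.132
```

```bash
python3 -c "
from h import *
plan([.5645,.1742],.302,158.3)"
```

```text
t 9.25 pos [0.5652 0.1729 0.3022] yaw 77.27 q6 18.2 F [ 3.8  1.6 -1.7] T [ 0.25 -0.76 -0.08] open 0.13186777585377468
shift [ 0.0044 -0.0039  0.0009] turn -0.9003850296668625
```

drive_tool(
  increments=[
    [[0,0.002,0.001],0.03],
    [[0,0.002,0.001],0.06],
    [[0,0.002,0.001],0.09],
    [[0,0.002,0.001],0.12],
    [[0,0.002,0.001],0.15],
    [[0,0.002,0.001],0.18],
    [[0,0.002,0.001],0.2],
    [[0,0.002,0.001],0.2],
  ],
)

```text
time_s: 10.25
eef_pos: [0.5656, 0.1727, 0.302]
eef_rot: [0.0, 0.869, 0.494, 0.0]
wrist_force: [2.7, 2.3, 0.4]
opening: 0.127
```

```bash
python3 -c "
from h import *
plan([.5645,.1742],.302,158.3)"
```

```text
t 10.25 pos [0.5656 0.1727 0.302 ] yaw 59.27 q6 36.2 F [2.7 2.3 0.4] T [ 0.25 -0.54 -0.11] open 0.12709906742037402
shift [ 0.0027 -0.0069 -0.    ] turn -1.10032634630005
```

drive_tool(
  increments=[
    [[0,0.001,0.001],0.03],
    [[0,0.001,0.001],0.06],
    [[0,0.001,0.001],0.09],
    [[0,0.001,0.001],0.12],
    [[0,0.001,0.001],0.15],
    [[0,0.001,0.001],0.18],
    [[0,0.001,0.001],0.2],
    [[0,0.001,0.001],0.2],
  ],
)

```text
time_s: 11.25
eef_pos: [0.5658, 0.1725, 0.3017]
eef_rot: [0.0, 0.936, 0.352, 0.0]
wrist_force: [2.5, 1.3, 2.7]
opening: 0.128
```

```bash
python3 -c "
from h import *
plan([.5645,.1742],.302,158.3)"
```

```text
t 11.25 pos [0.5658 0.1725 0.3017] yaw 41.27 q6 54.2 F [2.5 1.3 2.7] T [ 0.08 -0.49 -0.1 ] open 0.12839811860599115
shift [ 0.0003 -0.0085 -0.0011] turn -1.300302791142948
```

drive_tool(
  increments=[
    [[0,0,0],0.02],
    [[0,0,0],0.04],
    [[0,0,0],0.06],
    [[0,0,0],0.08],
    [[0,0,0],0.1],
    [[0,0,0],0.12],
    [[0,0,0],0.14],
    [[0,0,0],0.14],
  ],
)

```text
time_s: 12.25
eef_pos: [0.5659, 0.1725, 0.3016]
eef_rot: [0.0, 0.969, 0.247, 0.0]
wrist_force: [3.0, -1.2, 3.2]
opening: 0.129
```

```bash
python3 -c "
from h import *
plan([.5645,.1742],.302,158.3)"
```

```text
t 12.25 pos [0.5659 0.1725 0.3016] yaw 28.63 q6 66.8 F [ 3.  -1.2  3.2] T [-0.17 -0.79  0.1 ] open 0.12877982368427507
shift [-0.0015 -0.0086 -0.0016] turn -1.4408173200025867
```

drive_tool(
  increments=[
    [[0,0,0],0.01],
    [[0,0,0],0.02],
    [[0,0,0],0.03],
    [[0,0,0],0.04],
    [[0,0,0],0.05],
    [[0,0,0],0.06],
    [[0,0,0],0.06],
    [[0,0,0],0.06],
  ],
)

```text
time_s: 13.25
eef_pos: [0.5657, 0.1727, 0.3017]
eef_rot: [0.0, 0.979, 0.202, 0.0]
wrist_force: [4.3, -2.1, 5.4]
opening: 0.131
```

```bash
python3 -c "
from h import *
plan([.5645,.1742],.302,158.3);print(get_obs()['joint_efforts'])"
```

```text
t 13.25 pos [0.5657 0.1727 0.3017] yaw 23.34 q6 72.2 F [ 4.3 -2.1  5.4] T [-0.44 -0.63  1.76] open 0.13094498936473595
shift [-0.002  -0.0076 -0.0014] turn -1.4995839776988829
[ -0.22321445 -44.73148227 -27.29203999   1.36553351   1.21172849
   1.79145958]
```

drive_tool(
  increments=[
    [[0,0,0],-0.01],
    [[0,0,0],-0.02],
    [[0,0,0],-0.03],
    [[0,0,0],-0.03],
    [[0,0,0],-0.03],
    [[0,0,0],-0.03],
    [[0,0,0],-0.03],
    [[0,0,0],-0.03],
  ],
)

```text
time_s: 14.25
eef_pos: [0.5658, 0.1725, 0.3016]
eef_rot: [0.0, 0.974, 0.225, 0.0]
wrist_force: [4.6, -2.1, 5.4]
opening: 0.127
```

```bash
python3 -c "
from h import *
plan([.5645,.1742],.302,158.3)"
```

```text
t 14.25 pos [0.5658 0.1725 0.3016] yaw 25.95 q6 69.5 F [ 4.6 -2.1  5.4] T [-0.36 -0.75  1.17] open 0.12688858603675482
shift [-0.0017 -0.0083 -0.0015] turn -1.4705056602828779
```

drive_tool(
  increments=[
    [[0,0,0],-0.01],
    [[0,0,0],-0.02],
    [[0,0,0],-0.03],
    [[0,0,0],-0.03],
    [[0,0,0],-0.03],
    [[0,0,0],-0.03],
    [[0,0,0],-0.03],
    [[0,0,0],-0.03],
  ],
)

```text
time_s: 15.25
eef_pos: [0.5659, 0.1724, 0.3016]
eef_rot: [-0.0, 0.969, 0.247, 0.0]
wrist_force: [3.6, -2.3, 5.4]
opening: 0.129
```

```bash
python3 -c "
from h import *
plan([.5645,.1742],.302,158.3)"
```

```text
t 15.25 pos [0.5659 0.1724 0.3016] yaw 28.54 q6 66.9 F [ 3.6 -2.3  5.4] T [-0.39 -0.81  0.2 ] open 0.12882680021709275
shift [-0.0013 -0.0089 -0.0016] turn -1.4417382535120782
```

The screw is seated: torque rose to 1.76 N m at the stop and unloads to about 0 at a tool yaw of about 29.2°. Now I'll back off 90°, to a yaw of about 119.3°.

drive_tool(
  increments=[
    [[0,0,0],-0.05],
    [[0,0,0],-0.12],
    [[0,0,-0.001],-0.19],
    [[-0.001,-0.001,-0.001],-0.26],
    [[-0.001,-0.001,-0.001],-0.33],
    [[-0.001,-0.001,-0.002],-0.4],
    [[-0.001,-0.001,-0.002],-0.47],
    [[-0.001,-0.001,-0.002],-0.52],
  ],
)

```text
time_s: 16.25
eef_pos: [0.5654, 0.1728, 0.302]
eef_rot: [-0.001, 0.791, 0.612, 0.0]
wrist_force: [3.6, 0.0, 6.0]
opening: 0.129
```

```bash
python3 - <<'E'
from h import *
plan([.5652,.1727],.3026,119.3)
# base long-edge direction of clamp_a from first top picture
t=cv2.imread("pics/top0.png");hsv=cv2.cvtColor(t,cv2.COLOR_BGR2HSV)[188:250,245:295]
g=cv2.imread("pics/top0.png")[188:250,245:295].astype(int)
m=((g[...,1]-g[...,2])>12).astype(np.uint8)
m=cv2.morphologyEx(m,cv2.MORPH_CLOSE,np.ones((5,5),np.uint8))
k=max(cv2.findContours(m,cv2.RETR_EXTERNAL,cv2.CHAIN_APPROX_NONE)[0],key=cv2.contourArea)
P=np.array([plane("top",p+[245,188],.012)[:2] for p in cv2.boxPoints(cv2.minAreaRect(k))])
e=[P[1]-P[0],P[2]-P[1]];l=max(e,key=np.linalg.norm)
print([np.linalg.norm(a).round(4) for a in e],np.degrees(np.arctan2(l[1],l[0])))
E
```

```text
t 16.25 pos [0.5654 0.1728 0.302 ] yaw 75.48 q6 20.0 F [3.6 0.  6. ] T [-0.02 -0.76 -0.08] open 0.12854895233889266
shift [-0.0005 -0.0007 -0.0022] turn -0.4868688577230813
[np.float64(0.0602), np.float64(0.0732)] -159.3621628598771
```

drive_tool(
  increments=[
    [[0,0,0],-0.07],
    [[0,0,-0.001],-0.14],
    [[0,0,-0.002],-0.21],
    [[0,0,-0.002],-0.28],
    [[0,0,-0.003],-0.35],
    [[0,0,-0.003],-0.42],
    [[0,0,-0.003],-0.47],
    [[0,0,-0.003],-0.487],
  ],
)

```text
time_s: 17.25
eef_pos: [0.565, 0.1728, 0.3025]
eef_rot: [-0.001, 0.506, 0.863, 0.0]
wrist_force: [2.4, -0.6, 6.2]
opening: 0.129
```

drive_tool(
  increments=[
    [[0,0,0],0],
    [[0,0,0],0],
    [[0,0,0],0],
    [[0,0,0],0],
    [[0,0,0],0],
    [[0,0,0],0],
    [[0,0,0],0],
    [[0,0,0],0],
  ],
)

```text
time_s: 18.25
eef_pos: [0.565, 0.1729, 0.3025]
eef_rot: [-0.001, 0.506, 0.862, 0.0]
wrist_force: [2.2, -0.5, 5.5]
opening: 0.129
```

```bash
python3 - <<'E'
from h import *
plan([.5652,.1727],.3026,119.3)
s=camera("side");cv2.imwrite("pics/s3.png",cv2.resize(s[130:310,230:410],(600,600),interpolation=cv2.INTER_CUBIC))
s0=cv2.imread("pics/side0.png");print(cv2.absdiff(s,s0)[280:,:].max(),cv2.absdiff(s,s0)[150:215,330:390].max())
E
```

```text
t 18.25 pos [0.565  0.1729 0.3025] yaw 119.17 q6 -23.7 F [ 2.2 -0.5  5.5] T [ 0.   -0.49  0.03] open 0.12876946931975777
shift [-0.001   0.0005 -0.0003] turn -0.0014864369261330366
98 26
```

View pics/s3.png

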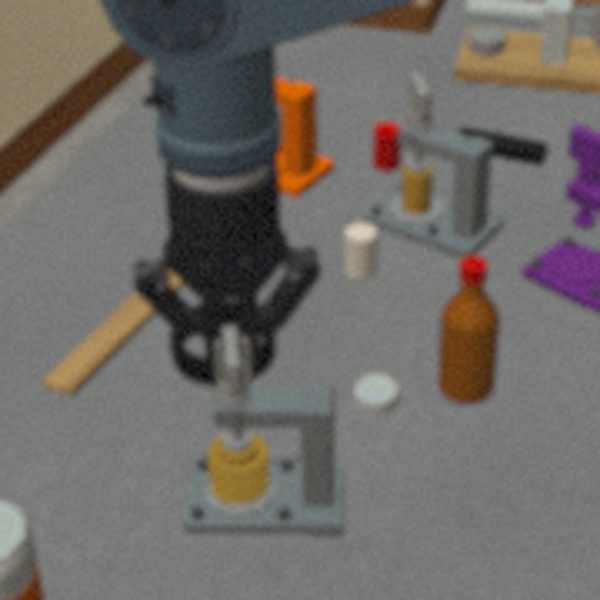

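The wing is held in the gripper at crop (235,350) over the finned cylinder. Clamp_b, both cylinders and the bystanders in view look undisturbed, and the torque is about 0. Handing in.

```bash
python3 -c "
from bench import *
print(hand_in())"
```

```text
the job is handed in; nothing more can be done
None
```

I turned clamp_a's thumbscrew clockwise to its stop, backed it off a quarter turn, and handed in with the thumbscrew still held in the gripper. Clamp_a was the one holding the finned cylinder. The job took about 18 s of the 53 s allowed.

- **Seating:** the wing went about 129° clockwise before it stopped. The torque then rose to 1.76 N m and fell back to about zero at a tool angle of about 29.2°.
- **Back-off:** the final tool angle is 119.2°, so the back-off is 90° to within about 1°. That uncertainty comes from the slight give in the grip at the stop.
- **Final hold:** the wrist torque is about 0.03 N m and the wrist force about 6 N. The opening is steady at 0.129, about 11 mm on the 12 mm wing.
- **Surroundings:** in the last side picture the other clamp, both cylinders and the bystanders in view look undisturbed. I did not check the top view again.
- **Checks that fell short:** the image-difference check below the clamps gave a large value (98), which I put down to the arm's own movement but did not confirm. My measurement of the clamp base outline came out the wrong size, so I used it only as a rough check; it suggested a seat angle of about 28.7°.

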